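# Clear the canister, then press-turn the console's selector

### The job

The steel canister standing on the console's ledge blocks the selector knob: stand it upright, wholly on the round blue pad, without dropping it. Then push the sprung black knob fully in against its spring and, holding it in, turn it clockwise from the red dot to the green dot, so that it springs back out there once let go. Leave the mouse, the metal box and the pink tray where they are.

Things in the scene. Friction and masses are not known exactly. Their poses are not given: they have to be found in the camera images.
- console: Desk console, fixed, 250 mm deep (x), 260 mm wide (y). Origin on the bench top, at mid-width; x points to its rear, z up. From x = -130 to -50 mm it is a flat grey ledge 35 mm high; from there a white panel rises at 35 degrees to the level to a flat top 140 mm high (x = 100 to 120 mm). The selector is at the middle of the panel.
- canister: Closed steel cylinder, 56 mm diameter, 140 mm tall, 0.25 to 0.5 kg, loose, standing upright on the ledge in front of the knob, where it is in the way of the gripper's body. Origin: centre of its underside; z along its axis.
- pad: Round blue pad on the bench, fixed, 110 mm diameter, 4 mm thick, on the left or right of the console. Origin: centre of its underside.
- knob_grip (a point): Black knob: a disc (60 mm diameter, 8 mm thick, underside 12 mm off the panel when out) carrying a bar grip 46 long, 16 wide, 24 mm tall with a white pointer line. Site: on its axis, midway up the bar, 12 mm above the disc's face; moves with the knob. z: outward along the knob's axis, 35 degrees from vertical, leaning to the console's front; x: along the bar to its pointer end.
- plunger (a joint): How far the knob is pushed in along its axis, m: 0 is out, 0.008 fully in. Spring: 4 N to start, 14 N fully in.
- selector (a joint): Knob angle, rad, growing clockwise as seen from outside the panel: 0 points at the red dot, 1.22 (70 degrees) at the green dot; end stops 0.08 beyond each. A hidden gate blocks the knob beyond 0.08 unless it is pushed in by 6 mm or more; let go between the dots it stays in; within about 0.08 of 1.22 it springs out and locks.
- red_mark (a point): Red dot, 11 mm across, on the aluminium dial ring (92 mm diameter, 3 mm thick) round the knob, 39 mm from the knob's axis: where the pointer starts. The ring is stiffly clamped, at a different angle each time.
- green_mark (a point): Green dot on the same ring, 39 mm from the knob's axis, 70 degrees clockwise of the red dot: where the pointer must end. Axes of both dots' points: z outward along the knob's axis.
- mouse: Bystander: black computer mouse, 104 x 60 x 32 mm, on the other side of the console from the pad. Origin: centre of its underside.
- fixture_box: Bystander: aluminium box with two brass sockets, 115 x 65 x 45 mm, beyond the console's left rear. Origin: centre of its underside.
- parts_tray: Bystander: pink open tray, 120 x 90 x 30 mm, beyond the console's right rear. Origin: centre of its underside.
There are look-alikes about, which are no part of the job. Of the things like the pad, leave any that is orange or yellow; of the rest the larger one is meant.

How it is judged:
By the outcome, as a careful person would: the job done as asked, in the order asked, and still so for the second after the job is handed in, with the robot touching nothing.
It also fails if it takes over 59 s, if anything falls off the work surface, if the arm or the gripper's body presses on something with over 40 N, if the wrist force passes 120 N, or if a joint passes its speed limit or range.

### The arm

A 6-joint arm with a two-finger parallel gripper is mounted at the origin on the work surface. World frame = base frame: x ahead of the robot, y to its left, z up, the work surface at z = 0. Lengths are in m, angles in rad, forces in N, time in s.
With the tool pointing down it reaches from about 0.375 to 0.9 m from the base axis. Payload 3.1 kg.
Tool frame: the origin (TCP) lies on the centre line of the jaws, within the pads' length; the fingertips stand 19 mm ahead of it and the grasp point (between the pads) is the TCP; z points along the fingers, y is the line along which they close (so a half turn about z gives the same grasp; the last joint's range is limited). The gripper opens to 85 mm and grips with 20 to 120 N. Pads are 22 mm wide; open, the fingers measure 114 mm over their backs; the gripper's body (76 mm by 85 mm) begins 54 mm behind the grasp point. The pads swing forward as they close: fully open they stand 13 mm farther back than shut.
Start: joints at [1.099, 0.527, 1.433, -0, 1.181, -0.178], TCP at [0.181, 0.598, 0.25] pointing down, gripper open.
Joint ranges: [-3.08, 3.08], [-0.75, 2.2], [0.22, 2.44], [-1.43, 4.57], [0, 2.65], [-2.85, 2.85]. Speed limits (rad/s): [2.79, 2.79, 3.14, 3.14, 3.14, 3.14].

### API

Orientations are given as a unit quaternion [x, y, z, w].
In Python, from station import manip, cams, sign_off gives the robot as it stands.
- The arm moves only by the tool carry_out, never from a script. Its argument "targets" is a list that holds one entry, the list of rows, each a list of 7 numbers: the shift along the tool's x, y, z in cm, then the turn, a rotation vector about the tool's x, y, z in degrees, then the finger opening in cm, from 0 to 8.54. A call has 1 to 12 rows; each row is the pose to reach, as a shift and turn from the pose commanded when the call began, along the tool's axes at that moment; what a row does not reach only later rows make up. A row lasts 1/12 s, in which the tool goes at most 41.7 mm and 7.16 degrees, less where a joint would pass 70% of its speed; a pose out of reach is approached as far as the arm can. A call with a gripper value outside its range is refused whole. The fingers move at their own pace and stop on an object; "force" is the grip in N (left out, the last holds). Time passes only in rows, so rows that repeat a pose let the fingers close. It gives the time, the measured TCP pose, the force, the opening and the grip force at its end, in the units of the state.
- manip.sense(): the state, without advancing time (a new reading comes with each control period).
- cams.snapshot(name): name is "side" or "top" or "wrist"; returns the picture (480x640x3 uint8, red, green, blue); there is no depth.
- cams.camera_info(name): a dict with "K" (3x3 intrinsics, pixels), "T" (4x4, takes a point from camera to world coordinates). Camera axes: x right, y down, z forward; pixel columns grow to the right and rows downward; lengths in m; the calibration is good to about 2 mm. The wrist camera is an equidistant fisheye: a pixel r from the principal point sees the ray r / f radians off the axis. A picture is of the moment at which its call begins: read the wrist's pose just before it. camera_info takes no time and is no camera call; for the wrist camera it gives the pose at the moment of the call.
- sign_off(): hands the job in; it is judged then, once.
The state is a dict: "t": time; "q": joint angles; "qd": joint speeds; "tau": joint torques, N m; "tcp_pos": TCP position; "tool_rot": TCP orientation; "force": force on the tool from outside, world axes, zero at the start; "ft_torque": the same for the moment, N m; "finger_gap": opening from 0.0 (shut) to 1.0 (fully open); "gripper_force": force on a finger pad.
Only numpy, scipy, OpenCV 4.12 (cv2) and the standard library are available. Lean on these libraries where they do the work, as an engineer would, in place of code of your own. Each camera call takes 0.05 s, during which the arm holds its last target. There are 200 camera calls.

## Working session

There is one attempt and no reset: what is moved stays moved. The work goes in short steps, Python scripts to look and compute and a tool call to move; the robot and the scene stay as the last step left them, time stands still between calls to the robot, and variables do not carry over. Pictures are saved under pics/ and viewed, at most 10 in all, crops included, and the job is handed in when it is done.

Besides the shell and the picture viewer there is one more tool, called after "Emit:" in YAML: its name, and indented under it one key for each argument. carry_out: Moves the arm, as the interface text tells. Its arguments: {"type":"object","properties":{"targets":{"type":"array"},"force":{"type":"number"}},"required":["targets"]}

```bash
mkdir -p pics; ls
python3 - <<'E'
from station import manip,cams
import cv2,numpy as np
np.set_printoptions(precision=4,suppress=True)
for n in("top","side"):
    im=cams.snapshot(n); cv2.imwrite(f"pics/{n}0.png",im[:,:,::-1])
    i=cams.camera_info(n); print(n,i["K"],i["T"])
s=manip.sense(); print(s)
E
```

```text
pics
top [[573.962    0.     323.1343]
 [  0.     573.962  236.6361]
 [  0.       0.       1.    ]] [[-0.0111 -0.9981  0.0605  0.4279]
 [-0.9999  0.0112  0.0006  0.0655]
 [-0.0013 -0.0605 -0.9982  1.594 ]
 [ 0.      0.      0.      1.    ]]
side [[488.6088   0.     313.8317]
 [  0.     488.6088 236.5174]
 [  0.       0.       1.    ]] [[-0.9735 -0.1723  0.1504  0.3583]
 [-0.2287  0.7302 -0.6438  0.7899]
 [ 0.0012 -0.6612 -0.7502  0.9037]
 [ 0.      0.      0.      1.    ]]
{'t': 0.1, 'q': array([ 1.0985,  0.5284,  1.4338,  0.    ,  1.1814, -0.1785]), 'qd': array([ 0.0009, -0.0018, -0.0035, -0.    ,  0.0004,  0.0004]), 'tau': array([ -0.0002, -44.3306, -17.8586,  -0.0003,   0.0038,   0.    ]), 'tcp_pos': array([0.1807, 0.5977, 0.2494]), 'tool_rot': array([ 0.1464,  0.9892, -0.0009, -0.0003]), 'force': array([-0.6098,  0.3003, -0.2157]), 'ft_torque': array([-0.0374,  0.0415, -0.0091]), 'gripper_force': 0.0, 'finger_gap': 0.9980134443473108}
```

View pics/top0.png

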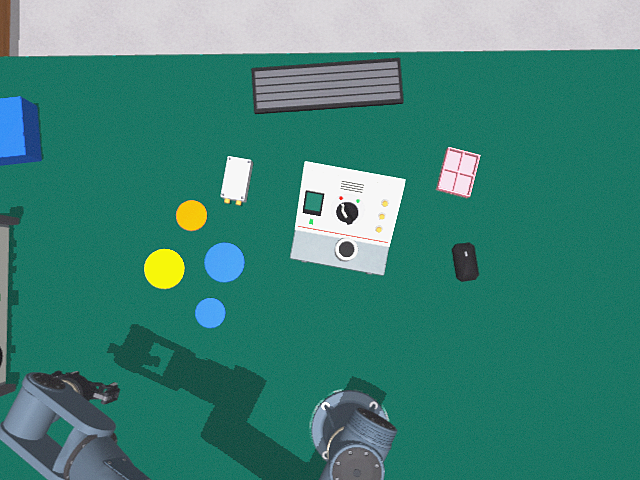

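View pics/side0.png

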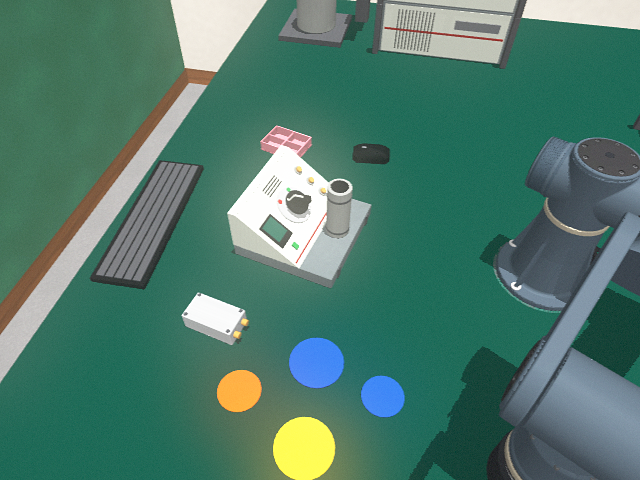

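Top view: pad-like discs are the large blue one (224,262), small blue (210,313), orange (191,215) and yellow (164,269). The large blue one fits, since orange and yellow are excluded and it is the larger of the rest. The canister is at (346,249) and the knob at (347,212). The side view shows the same layout. I'll confirm in crops.

Run:
```python
import cv2,numpy as np
t=cv2.imread("pics/top0.png"); s=cv2.imread("pics/side0.png")
a=cv2.resize(t[155:280,285:410],(600,600),interpolation=cv2.INTER_CUBIC)  #4.8x
b=cv2.resize(t[190:340,130:255],None,fx=1.6,fy=1.6)
o=np.zeros((600,800,3),np.uint8);o[:,:600]=a;o[:240,600:]=b
cv2.imwrite("pics/c1.png",o)
cv2.imwrite("pics/c2.png",cv2.resize(s[140:290,225:385],(640,600),interpolation=cv2.INTER_CUBIC)) #4x
h=cv2.cvtColor(t,cv2.COLOR_BGR2HSV)
m=cv2.inRange(h,(95,100,120),(120,255,255));n,l,st,c=cv2.connectedComponentsWithStats(m)
for i in range(1,n):
    if st[i,4]>200:print("top blue",st[i],c[i])
h=cv2.cvtColor(s,cv2.COLOR_BGR2HSV)
m=cv2.inRange(h,(95,120,120),(125,255,255));n,l,st,c=cv2.connectedComponentsWithStats(m)
for i in range(1,n):
    if st[i,4]>200:print("side blue",st[i],c[i])
```

```text
top blue [   0   96   42   70 2463] [ 18.26309379 131.590743  ]
top blue [ 204  242   41   41 1300] [223.94307692 261.95384615]
top blue [195 298  31  30 748] [209.83823529 312.52406417]
side blue [ 289  337   56   51 2239] [316.25993747 362.25949084]
side blue [ 361  375   44   43 1464] [382.43579235 395.90778689]
```

View pics/c1.png

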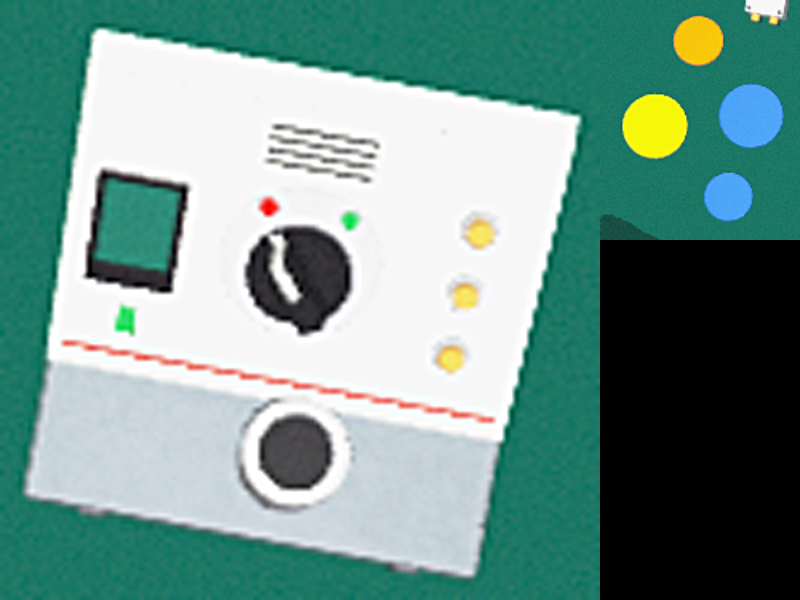

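View pics/c2.png

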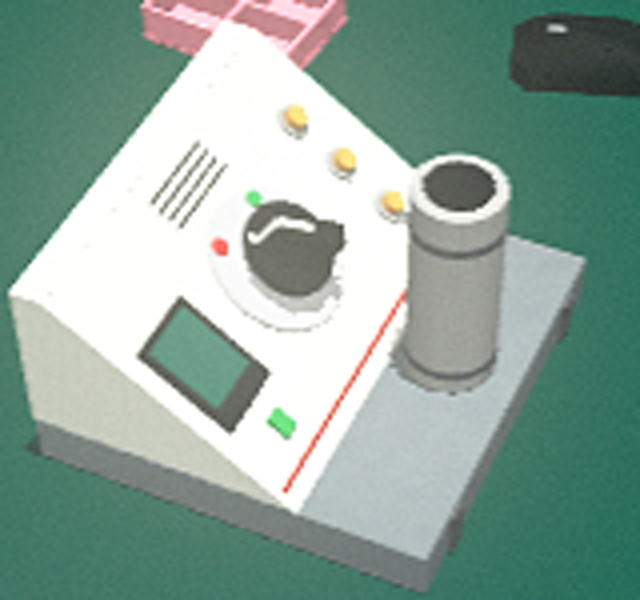

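The crops confirm the large blue disc is the pad. The crop pixels I need are the console corners, the rim centre (295,453 top; 461,192 side) and the red/green dots (269,207)/(350,221) top and (220,247)/(254,199) side. The pointer is at red.

```bash
cat > h.py <<'E'
import numpy as np
from scipy.optimize import least_squares
from scipy.spatial.transform import Rotation as R
from station import manip,cams
np.set_printoptions(precision=4,suppress=True)
I={n:cams.camera_info(n) for n in("top","side")}
def proj(n,p):
    T=I[n]["T"];c=(np.atleast_2d(p)-T[:3,3])@T[:3,:3]
    c=c@I[n]["K"].T;return c[:,:2]/c[:,2:]
def tc(u,v):return ((u+.5)/4.8-.5+285,(v+.5)/4.8-.5+155)
def sc(u,v):return ((u+.5)/4-.5+225,(v+.5)/4-.5+140)
def onz(n,uv,z):
    d=I[n]["T"][:3,:3]@np.linalg.solve(I[n]["K"],[*uv,1]);o=I[n]["T"][:3,3];return o+d*(z-o[2])/d[2]
def tri(a,b):
    f=lambda p:np.r_[proj("top",p)[0]-a,proj("side",p)[0]-b]
    r=least_squares(f,[.6,0,.1]);return r.x,r.fun
def delta(p,Rt):
    "shift cm and rotvec deg in tool axes from current pose"
    s=manip.sense();R0=R.from_quat(s["tool_rot"])
    return R0.inv().apply(np.array(p)-s["tcp_pos"])*100,(R0.inv()*Rt).as_rotvec(degrees=True)
E
python3 - <<'E'
from h import *
C=[[120,130,140],[120,-130,140],[-130,130,35],[-130,-130,35],[-50,130,35],[-50,-130,35]]
P=[tc(95,30),tc(580,117),tc(25,495),tc(475,577),tc(52,360),tc(500,440)]
CS=[[-130,130,35],[-130,-130,35],[-50,130,35],[120,130,140]]
PS=[sc(430,557),sc(585,260),sc(297,512),sc(12,292)]
def W(x,c):return R.from_euler("z",x[2]).apply(np.array(c)/1e3)+[x[0],x[1],0]
for w in(1,0):
    f=lambda x:np.r_[(proj("top",W(x,C))-P).ravel(),w*(proj("side",W(x,CS))-PS).ravel()]
    r=least_squares(f,[.6,0,0.]);print("console",r.x,r.fun)
    if w: X=r.x
k0=np.array([25,0,87.5]);n=np.array([-np.sin(np.radians(35)),0,np.cos(np.radians(35))])
Rc=R.from_euler("z",X[2]);N=Rc.apply(n);print("knob base",W(X,k0),"N",N)
red,e=tri(tc(269,207),sc(220,247));print("red",red,e)
grn,e=tri(tc(350,221),sc(254,199));print("green",grn,e)
up=Rc.apply([np.cos(np.radians(35)),0,np.sin(np.radians(35))]);lt=Rc.apply([0,1,0])
for d in(red,grn):
    v=d-W(X,k0);print("in-plane",v@up,v@lt,v@N,np.degrees(np.arctan2(v@lt,v@up)))
print("can tri",tri(tc(295,453),sc(461,192)), "onz",onz("top",tc(295,453),.175),onz("side",sc(461,192),.175))
print("pad",onz("top",(223.94,261.95),.004),onz("side",(316.26,362.26),.004))
E
```

```text
console [ 0.5682  0.0059 -0.1899] [ 0.5101  0.0812 -0.3559 -0.1355 -0.1784  0.355   0.4211  0.339  -0.478
 -0.4377  0.2619 -0.1468 -0.3178  0.6657  0.7661 -1.1791  0.0262  0.1193
 -0.4544  0.1876]
console [ 0.5682  0.006  -0.1902] [ 0.4916  0.0621 -0.3787 -0.1318 -0.2166  0.333   0.3788  0.3388 -0.5095
 -0.4583  0.2263 -0.1458 -0.      0.      0.     -0.     -0.      0.
 -0.      0.    ]
knob base [0.5927 0.0012 0.0875] N [-0.5633  0.1083  0.8192]
red [0.6193 0.0198 0.1082] [-0.0335 -0.1502  0.1361  0.013 ]
green [ 0.611  -0.0241  0.108 ] [-0.0162 -0.0763  0.0707  0.0068]
in-plane 0.030405279336783726 0.023312082819511915 0.004036216218150044 37.47780387715392
in-plane 0.030365995394179404 -0.021347111835686754 0.0037379918931498258 -35.1069873188554
can tri (array([0.4824, 0.0099, 0.1719]), array([ 0.0224,  0.1608, -0.1426, -0.0144])) onz [0.4827 0.01   0.175 ] [0.4815 0.0132 0.175 ]
pad [0.4571 0.3419 0.004 ] [0.4572 0.3431 0.004 ]
```

Emit:
carry_out:
  targets:
    - [[-4, -4, 0, 0, 0, 0, 8.5], [-8, -8, 0, 0, 0, 0, 8.5], [-12, -12, 0, 0, 0, 0, 8.5], [-16, -16, 0, 0, 0, 0, 8.5], [-20, -20, 0, 0, 0, 0, 8.5], [-24, -24, 0, 0, 0, 0, 8.5], [-28, -28, 0, 0, 0, 0, 8.5], [-32, -32, 0, 0, 0, 0, 8.5], [-36, -36, 0, 0, 0, 0, 8.5], [-39, -39.5, 0, 0, 0, 0, 8.5], [-41, -42, 0, 0, 0, 0, 8.5], [-42, -43.5, 0, 0, 0, 0, 8.5]]

```text
t: 1.1
tcp_pos: [0.4132, 0.1534, 0.2502]
tool_rot: [0.146, 0.989, 0.0, -0.0]
force: [-0.2, 1.3, 0.8]
finger_gap: 0.995
gripper_force: 0.0
```

Emit:
carry_out:
  targets:
    - [[-1, -1, 0, 0, 0, 0, 8.5], [-2, -2, 0, 0, 0, 0, 8.5], [-2, -2, 0, 0, 0, 0, 8.5], [-2, -2, 0, 0, 0, 0, 8.5]]

```text
t: 1.43
tcp_pos: [0.426, 0.13, 0.2501]
tool_rot: [0.147, 0.989, 0.0, -0.0]
force: [0.1, 0.0, 0.0]
finger_gap: 0.989
gripper_force: 0.0
```

Run:
```python
from h import *
s=manip.sense();print(s["t"],s["q"],s["tcp_pos"],s["tool_rot"])
M=R.from_quat(s["tool_rot"]);print(M.as_matrix())
print(delta([.482,.011,.148],M))
```

```text
1.4333 [ 0.0441  0.2875  1.8641  0.0004  0.991  -1.2311] [0.426  0.13   0.2501] [ 0.1474  0.9891  0.0001 -0.0005]
[[-0.9566  0.2916 -0.0009]
 [ 0.2916  0.9566  0.0003]
 [ 0.001   0.     -1.    ]]
(array([-8.8333, -9.7521, 10.1991]), array([0., 0., 0.]))
```

Emit:
carry_out:
  targets:
    - [[-2.5, -2.5, 0, 0, 0, 0, 8.5], [-5, -5.5, 0, 0, 0, 0, 8.5], [-7.5, -8, 0, 0, 0, 0, 8.5], [-8.8, -9.8, 0, 0, 0, 0, 8.5], [-8.8, -9.8, 0, 0, 0, 0, 8.5], [-8.8, -9.8, 0, 0, 0, 0, 8.5], [-8.8, -9.8, 2, 0, 0, 0, 8.5], [-8.8, -9.8, 4.5, 0, 0, 0, 8.5], [-8.8, -9.8, 6.5, 0, 0, 0, 8.5]]

```text
t: 2.18
tcp_pos: [0.4805, 0.0135, 0.1845]
tool_rot: [0.145, 0.989, 0.0, -0.001]
force: [-0.6, -0.1, -0.1]
finger_gap: 0.995
gripper_force: 0.0
```

Run:
```python
from h import *
import cv2
s=manip.sense();print(s["t"],s["tcp_pos"],delta([.482,.011,.148],R.from_quat(s["tool_rot"]))[0])
t=cams.snapshot("side")[:,:,::-1][130:290,240:400]
w=cams.snapshot("wrist")[:,:,::-1]
o=np.zeros((400,800,3),np.uint8);o[:,:400]=cv2.resize(t,(400,400));o[:300,400:]=cv2.resize(w,(400,300))
cv2.imwrite("pics/g1.png",o)
```

```text
2.1833 [0.4805 0.0135 0.1845] [-0.2218 -0.194   3.6511]
```

View pics/g1.png

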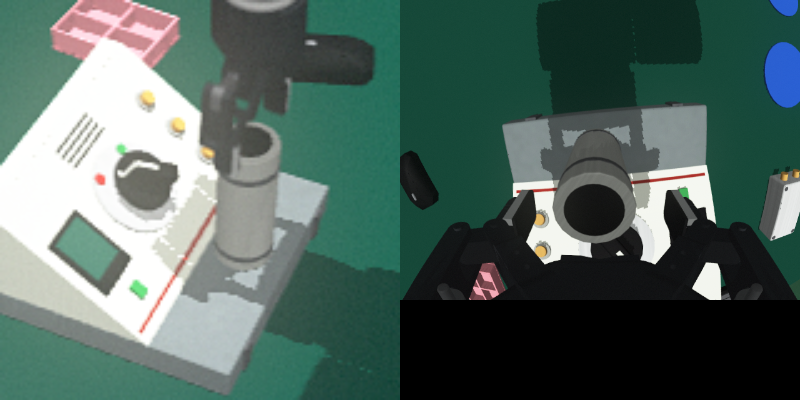

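The rim is centred between the fingers, so I'll go down and grip.

Emit:
carry_out:
  targets:
    - [[0, -0.1, 1.5, 0, 0, 0, 8.5], [-0.1, -0.1, 3, 0, 0, 0, 8.5], [-0.1, -0.1, 3.9, 0, 0, 0, 8.5], [-0.1, -0.1, 3.9, 0, 0, 0, 8.5], [-0.1, -0.1, 3.9, 0, 0, 0, 7], [-0.1, -0.1, 3.9, 0, 0, 0, 6], [-0.1, -0.1, 3.9, 0, 0, 0, 5.4], [-0.1, -0.1, 3.9, 0, 0, 0, 5], [-0.1, -0.1, 3.9, 0, 0, 0, 4.5], [-0.1, -0.1, 3.9, 0, 0, 0, 4.5]]
  force: 50

```text
t: 3.12
tcp_pos: [0.4833, 0.0097, 0.1476]
tool_rot: [0.146, 0.989, -0.0, 0.001]
force: [-1.2, -1.1, 6.6]
finger_gap: 0.645
gripper_force: 52.4
```

Emit:
carry_out:
  targets:
    - [[0, 0, 0, 0, 0, 0, 4.5], [0, 0, 0, 0, 0, 0, 4.5], [0, 0, 0, 0, 0, 0, 4.5], [0, 0, -0.3, 0, 0, 0, 4.5], [0, 0, -1, 0, 0, 0, 4.5], [0, 0, -2, 0, 0, 0, 4.5], [0, 0, -2, 0, 0, 0, 4.5]]

```text
t: 3.7
tcp_pos: [0.4834, 0.0098, 0.1677]
tool_rot: [0.146, 0.989, -0.0, 0.001]
force: [-0.6, 0.2, -4.0]
finger_gap: 0.647
gripper_force: 53.7
```

Emit:
carry_out:
  targets:
    - [[0, 0, -1.5, 0, 0, 0, 4.5], [0.3, 0.7, -3, 0, 0, 0, 4.5], [0.8, 2, -4, 0, 0, 0, 4.5], [1.5, 4, -4, 0, 0, 0, 4.5], [2.6, 6.5, -4, 0, 0, 0, 4.5], [3.7, 9.5, -4, 0, 0, 0, 4.5], [4.9, 12.5, -4, 0, 0, 0, 4.5], [6.1, 15.5, -4, 0, 0, 0, 4.5], [7.3, 18.5, -4, 0, 0, 0, 4.5], [8.5, 21.5, -4, 0, 0, 0, 4.5], [9.6, 24.5, -4, 0, 0, 0, 4.5], [10.6, 27, -4, 0, 0, 0, 4.5]]

```text
t: 4.7
tcp_pos: [0.4586, 0.301, 0.2058]
tool_rot: [0.146, 0.989, 0.0, -0.0]
force: [0.3, 0.1, -3.5]
finger_gap: 0.643
gripper_force: 54.6
```

Emit:
carry_out:
  targets:
    - [[0.8, 2, 0, 0, 0, 0, 4.5], [1.3, 3.3, 0, 0, 0, 0, 4.5], [1.6, 4, 0, 0, 0, 0, 4.5], [1.6, 4, 1, 0, 0, 0, 4.5], [1.6, 4, 2.5, 0, 0, 0, 4.5], [1.6, 4, 4, 0, 0, 0, 4.5], [1.6, 4, 5.5, 0, 0, 0, 4.5], [1.6, 4, 6.5, 0, 0, 0, 4.5], [1.6, 4, 7, 0, 0, 0, 4.5], [1.6, 4, 7, 0, 0, 0, 4.5]]

```text
t: 5.53
tcp_pos: [0.455, 0.3405, 0.1347]
tool_rot: [0.147, 0.989, -0.001, -0.001]
force: [-0.0, 0.8, -4.1]
finger_gap: 0.644
gripper_force: 54.5
```

Run:
```python
from h import *
import cv2
s=manip.sense();print(s["t"],s["tcp_pos"],s["force"],delta([.457,.342,.118],R.from_quat(s["tool_rot"]))[0])
t=cams.snapshot("side")[:,:,::-1][220:420,210:410]
w=cams.snapshot("top")[:,:,::-1][200:300,170:270]
o=np.hstack([cv2.resize(t,(400,400)),cv2.resize(w,(400,400))])
cv2.imwrite("pics/g2.png",o)
```

```text
5.5333 [0.455  0.3405 0.1347] [-0.048   0.8241 -4.139 ] [-0.1473  0.2043  1.6736]
```

View pics/g2.png

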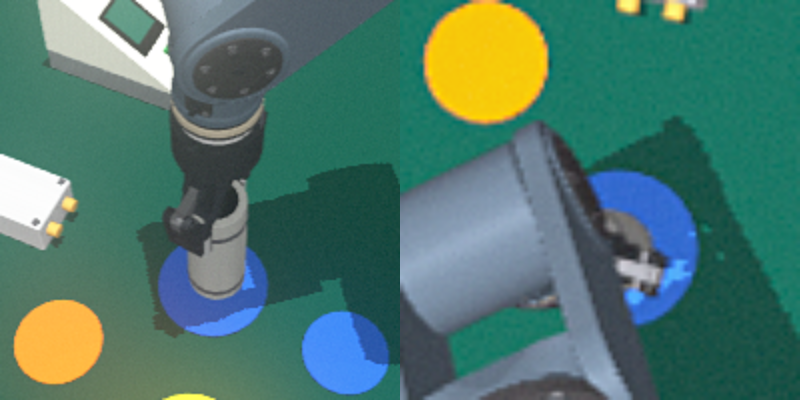

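It hangs upright over the pad with the base about 18 mm above it. I'll lower it slowly.

Emit:
carry_out:
  targets:
    - [[-0.1, 0.1, 0.6, 0, 0, 0, 4.5], [-0.1, 0.2, 1.1, 0, 0, 0, 4.5], [-0.1, 0.2, 1.5, 0, 0, 0, 4.5], [-0.1, 0.2, 1.7, 0, 0, 0, 4.5], [-0.1, 0.2, 1.7, 0, 0, 0, 4.5], [-0.1, 0.2, 1.7, 0, 0, 0, 4.5]]

```text
t: 6.13
tcp_pos: [0.457, 0.3435, 0.1191]
tool_rot: [0.146, 0.989, -0.0, -0.0]
force: [0.6, 1.0, -3.8]
finger_gap: 0.643
gripper_force: 54.5
```

Emit:
carry_out:
  targets:
    - [[0, 0, 0.15, 0, 0, 0, 4.5], [0, 0, 0.3, 0, 0, 0, 4.5], [0, 0, 0.3, 0, 0, 0, 4.5], [0, 0, 0.3, 0, 0, 0, 4.5]]

```text
t: 6.47
tcp_pos: [0.4574, 0.3436, 0.1167]
tool_rot: [0.146, 0.989, 0.0, 0.0]
force: [-1.0, -0.8, -0.7]
finger_gap: 0.643
gripper_force: 54.7
```

Emit:
carry_out:
  targets:
    - [[0, 0, 0.1, 0, 0, 0, 4.5], [0, 0, 0.1, 0, 0, 0, 5], [0, 0, 0.1, 0, 0, 0, 5.6], [0, 0, 0.1, 0, 0, 0, 6.2], [0, 0, 0.1, 0, 0, 0, 7], [0, 0, 0.1, 0, 0, 0, 8.5], [0, 0, 0.1, 0, 0, 0, 8.5], [0, 0, 0.1, 0, 0, 0, 8.5]]

```text
t: 7.13
tcp_pos: [0.4572, 0.3435, 0.1151]
tool_rot: [0.146, 0.989, -0.0, -0.0]
force: [0.5, 0.3, -0.6]
finger_gap: 0.992
gripper_force: 0.0
```

Emit:
carry_out:
  targets:
    - [[0, 0, -0.5, 0, 0, 0, 8.5], [0, 0, -2, 0, 0, 0, 8.5], [0, 0, -4, 0, 0, 0, 8.5], [0, 0, -7, 0, 0, 0, 8.5], [0, 0, -10, 0, 0, 0, 8.5], [0, 0, -13, 0, 0, 0, 8.5]]

```text
t: 7.63
tcp_pos: [0.4568, 0.3433, 0.2467]
tool_rot: [0.146, 0.989, -0.0, -0.0]
force: [0.8, 0.2, -0.1]
finger_gap: 0.997
gripper_force: 0.0
```

```bash
cat >> h.py <<'E'
K0=np.array([.5927,.0012,.0875]);N=np.array([-.5633,.1083,.8192])
Rc=R.from_euler("z",-.1899);up=Rc.apply([np.cos(np.radians(35)),0,np.sin(np.radians(35))]);lt=Rc.apply([0,1,0])
def knobR(a):
    "tool x along -(bar) for bar angle a deg left of up-slope"
    a=np.radians(a);b=up*np.cos(a)+lt*np.sin(a);x=-b;z=-N
    return R.from_matrix(np.c_[x,np.cross(z,x),z])
E
python3 - <<'E'
from h import *
s=manip.sense();print(s["q"])
print(delta(K0+N*.15,knobR(36.2)),K0+N*.15)
import cv2
cv2.imwrite("pics/g3.png",np.hstack([cv2.resize(cams.snapshot(n)[:,:,::-1][a:b,c:d],(400,400)) for n,a,b,c,d in(("side",270,420,240,390),("top",200,300,170,270))]))
E
```

```text
[ 0.449   0.46    1.5728  0.      1.1095 -0.828 ]
(array([-14.3556, -29.7046,   3.6341]), array([  9.3229, -34.581 , -40.8   ])) [0.5082 0.0174 0.2104]
```

View pics/g3.png

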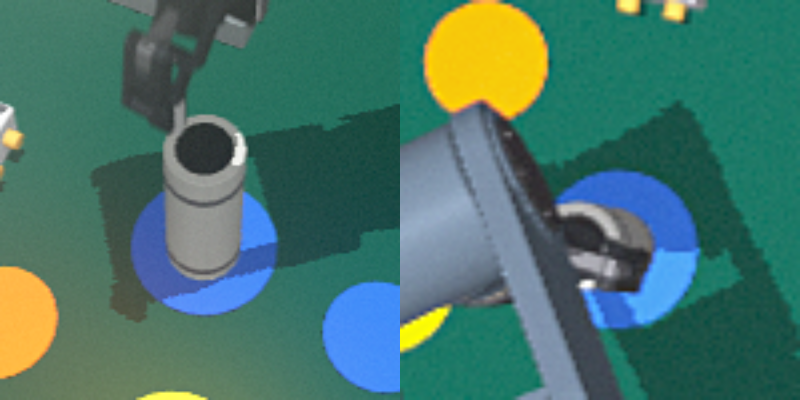

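The canister stands upright well inside the pad. Next I'll go to a standoff above the knob.

Emit:
carry_out:
  targets:
    - [[-0.8, -1.8, 0, 0, 0, 0, 8.5], [-2.2, -4.5, 0, 0.5, -2, -2, 8.5], [-3.7, -7.5, 0.2, 1.4, -5, -6, 8.5], [-5.1, -10.5, 0.5, 2.5, -9, -11, 8.5], [-6.6, -13.5, 0.9, 3.7, -13.5, -16, 8.5], [-8, -16.5, 1.4, 4.8, -18, -21, 8.5], [-9.5, -19.5, 1.9, 6, -22, -26, 8.5], [-11, -22.5, 2.4, 7.2, -26.5, -31, 8.5], [-12.3, -25.5, 2.9, 8.2, -30.5, -36, 8.5], [-13.5, -28, 3.3, 9, -33.5, -39.5, 8.5], [-14.4, -29.7, 3.6, 9.3, -34.6, -40.8, 8.5], [-14.4, -29.7, 3.6, 9.3, -34.6, -40.8, 8.5]]

```text
t: 8.73
tcp_pos: [0.5072, 0.0125, 0.2083]
tool_rot: [-0.207, 0.932, -0.12, 0.271]
force: [0.7, -0.1, 0.5]
finger_gap: 0.998
gripper_force: 0.0
```

Emit:
carry_out:
  targets:
    - [[0, 0, 0, 0, 0, 0, 5], [0, 0, 0, 0, 0, 0, 4], [0, 0, 0, 0, 0, 0, 4]]

```text
t: 8.98
tcp_pos: [0.5098, 0.0183, 0.2109]
tool_rot: [-0.21, 0.93, -0.119, 0.277]
force: [-0.8, 0.7, 0.4]
finger_gap: 0.602
gripper_force: 0.0
```

Run:
```python
from h import *
import cv2
s=manip.sense();print(s["t"],s["q"],s["finger_gap"],delta(K0+N*.15,knobR(36.2)))
i=cams.camera_info("wrist");w=cams.snapshot("wrist")[:,:,::-1];cv2.imwrite("pics/w4.png",w)
K=i["K"];T=i["T"];print(K)
def pw(p):
    c=(np.array(p)-T[:3,3])@T[:3,:3];th=np.arctan2(np.hypot(*c[:2]),c[2]);u=c[:2]/np.hypot(*c[:2])*th*K[0,0];return u+K[:2,2]
b=lambda a:up*np.cos(np.radians(a))+lt*np.sin(np.radians(a))
pts={"red":K0+N*.003+.039*b(36.2),"grn":K0+N*.003+.039*b(-33.8),"bartop":K0+N*.044,"bartip":K0+N*.044+.023*b(36.2),"bartail":K0+N*.044-.023*b(36.2)}
for k,p in pts.items():print(k,pw(p))
c=pw(pts["bartop"]).astype(int);print(c)
x0,y0=max(0,c[0]-75),max(0,c[1]-75);cv2.imwrite("pics/w4c.png",cv2.resize(w[y0:y0+150,x0:x0+150],(600,600),interpolation=cv2.INTER_CUBIC));print(x0,y0)
```

```text
8.9833 [-0.1833  0.3599  2.1701 -0.8433  0.0004 -1.3543] 0.6017878182923783 (array([ 0.1873, -0.0039, -0.0394]), array([0.1467, 0.1393, 0.0246]))
[[371.6483   0.     319.4655]
 [  0.     371.6483 241.3257]
 [  0.       0.       1.    ]]
red [319.8289 274.8932]
grn [272.0873 243.7289]
bartop [320.0791 243.2104]
bartip [320.0305 276.0844]
bartail [320.127 208.404]
[320 243]
245 168
```

View pics/w4c.png

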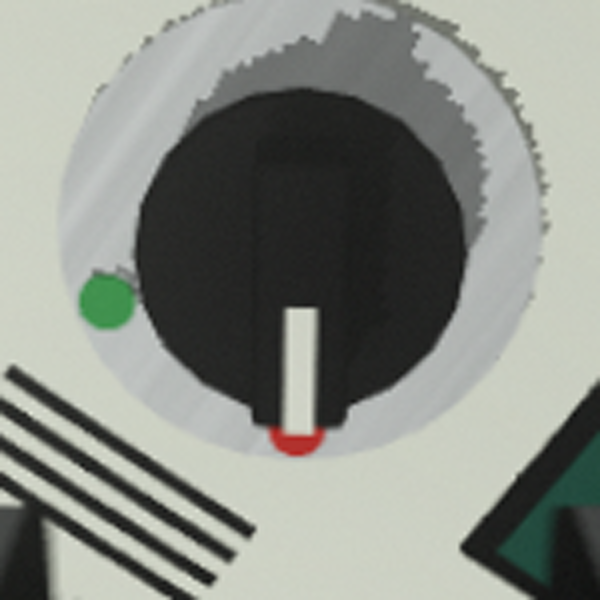

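The crop matches the prediction within a pixel: red at about (319,275), green at (272,243), and the bar lies vertical, aligned with the tool. But q5 is at its 0 limit here, so I need to check the kinematics for the final approach.

```bash
cat > kin.py <<'E'
from h import *
D=[([1.0985,.5284,1.4338,0,1.1814,-.1785],[.1807,.5977,.2494],None),
([.0441,.2875,1.8641,.0004,.991,-1.2311],[.426,.13,.2501],[.1474,.9891,.0001,-.0005]),
([.449,.46,1.5728,0,1.1095,-.828],[.4568,.3433,.2467],[.146,.989,0,0]),
([-.1833,.3599,2.1701,-.8433,.0004,-1.3543],[.5098,.0183,.2109],[-.21,.93,-.119,.277])]
def fk(q,p):
    r0,h,a,b,e,d,L=p
    Ry=lambda t:R.from_euler("y",t); Rz=lambda t:R.from_euler("z",t)
    B=Rz(q[0]); A=B*Ry(q[1]); F=A*Ry(q[2])
    x=B.apply([r0,d,h])+A.apply([0,0,a])+F.apply([e,0,b])
    Wr=F*Rz(q[3])*Ry(q[4])
    return x+Wr.apply([0,0,L]),Wr*Rz(q[5])
pr=np.array([0,.15,.45,.45,0,.11,.25])
f=lambda p:np.r_[np.concatenate([fk(q,p)[0]-x for q,x,_ in D])*1e3,(p-pr)/.05*[1,1,1,1,1,1,1]*.3]
r=least_squares(f,pr);P=r.x
E
python3 - <<'E'
from kin import *
print(P);print(r.fun[:12])
for q,x,o in D[1:]:
    C=fk(q,P)[1].inv()*R.from_quat(o);print((C).as_rotvec(degrees=True))
C=fk(D[2][0],P)[1].inv()*R.from_quat(D[2][2])
lo=[-3.08,-.75,.22,-1.43,0,-2.85];hi=[3.08,2.2,2.44,4.57,2.65,2.85]
def ik(p,Rt,q0):
    def g(q):
        x,Rr=fk(q,P);return np.r_[(x-p)*10,((Rr*C).inv()*Rt).as_rotvec()]
    s=least_squares(g,q0,bounds=(lo,hi));return s.x,s.cost
for dd in(.15,.1,.06,.04,.032):
  for fl in(0,1):
    Rt=knobR(36.2+180*fl)
    print(dd,fl,[ (q.round(3),round(c,6)) for q,c in (ik(K0+N*dd,Rt,q0) for q0 in([-.18,.36,2.17,.1,.05,-2.2],[-.18,.4,2.1,3.1,.1,-2.2],[-.18,.4,2.1,3.1,.1,1.])) if c<1e-5])
E
```

```text
[0.0001 0.2718 0.5887 0.3909 0.1134 0.111  0.2769]
[-0.0355 -0.0655 -0.0148  0.001  -0.0036  0.0618  0.0657  0.0373 -0.0268
 -0.0023 -0.0029 -0.0245]
[-0.0013 -0.0051 90.0032]
[ 0.0019 -0.045  89.9619]
[ 0.0744 -0.017  89.9582]
0.15 0 [(array([-0.183,  0.359,  2.172, -1.43 ,  0.005, -0.766]), np.float64(1e-06)), (array([-0.183,  0.359,  2.172, -1.43 ,  0.005, -0.766]), np.float64(1e-06)), (array([-0.183,  0.36 ,  2.173,  4.245,  0.005, -0.158]), np.float64(0.0))]
0.15 1 [(array([-0.184,  0.36 ,  2.174,  3.794,  0.004, -2.85 ]), np.float64(0.0)), (array([-0.184,  0.36 ,  2.174,  3.794,  0.004, -2.85 ]), np.float64(0.0)), (array([-0.184,  0.36 ,  2.173,  4.378,  0.003,  2.85 ]), np.float64(1e-06))]
0.1 0 [(array([-0.184,  0.485,  2.147,  3.184,  0.1  ,  0.902]), np.float64(0.0))]
0.1 1 [(array([-0.185,  0.485,  2.147,  3.164,  0.101, -2.22 ]), np.float64(0.0)), (array([-0.185,  0.485,  2.147,  3.164,  0.101, -2.22 ]), np.float64(0.0))]
0.06 0 [(array([-0.184,  0.578,  2.114,  3.167,  0.162,  0.92 ]), np.float64(0.0))]
0.06 1 [(array([-0.185,  0.578,  2.115,  3.155,  0.162, -2.211]), np.float64(0.0)), (array([-0.185,  0.578,  2.115,  3.155,  0.162, -2.211]), np.float64(0.0))]
0.04 0 [(array([-0.184,  0.623,  2.095,  3.163,  0.187,  0.923]), np.float64(0.0))]
0.04 1 [(array([-0.185,  0.623,  2.096,  3.152,  0.188, -2.209]), np.float64(0.0)), (array([-0.185,  0.623,  2.096,  3.152,  0.188, -2.209]), np.float64(0.0))]
0.032 0 [(array([-0.184,  0.64 ,  2.087,  3.162,  0.196,  0.925]), np.float64(0.0))]
0.032 1 [(array([-0.185,  0.64 ,  2.087,  3.152,  0.197, -2.208]), np.float64(0.0)), (array([-0.185,  0.64 ,  2.087,  3.152,  0.197, -2.208]), np.float64(0.0))]
```

The model fits to 0.1 mm. The final approach needs the q4≈π wrist branch. I'll tilt off the singularity with q4≈0, then roll about the forearm axis by 180° (same grasp by symmetry).

```bash
cat >> kin.py <<'E'
C=fk(D[2][0],P)[1].inv()*R.from_quat(D[2][2])
def rows(qs):
    s=manip.sense();x0=np.array(s["tcp_pos"]);R0=R.from_quat(s["tool_rot"])
    for q in qs:
        x,Rr=fk(q,P);Rr=Rr*C
        print("[%s]"%", ".join("%.1f"%v for v in [*(R0.inv().apply(x-x0)*100),*(R0.inv()*Rr).as_rotvec(degrees=True),4]))
E
python3 - <<'E'
from kin import *
a=np.array([-.183,.36,2.17,0,.02,-2.2]);b=a.copy();b[4]=.28
print(fk(b,P)[0]);rows([a+(b-a)*k/5 for k in range(1,6)])
E
```

```text
[0.4422 0.031  0.1758]
[1.6, 1.2, -0.1, -2.5, 3.3, -0.2, 4.0]
[2.8, 2.0, -0.2, -4.2, 5.7, -0.2, 4.0]
[3.9, 2.8, -0.4, -6.0, 8.1, -0.2, 4.0]
[5.1, 3.7, -0.7, -7.7, 10.5, -0.2, 4.0]
[6.2, 4.5, -1.1, -9.5, 12.9, -0.2, 4.0]
```

Emit:
carry_out:
  targets:
    - [[1, 0.7, -0.1, -1.5, 2, -0.1, 4], [1.6, 1.2, -0.1, -2.5, 3.3, -0.2, 4], [2.8, 2, -0.2, -4.2, 5.7, -0.2, 4], [3.9, 2.8, -0.4, -6, 8.1, -0.2, 4], [5.1, 3.7, -0.7, -7.7, 10.5, -0.2, 4], [6.2, 4.5, -1.1, -9.5, 12.9, -0.2, 4], [6.2, 4.5, -1.1, -9.5, 12.9, -0.2, 4], [6.2, 4.5, -1.1, -9.5, 12.9, -0.2, 4], [6.2, 4.5, -1.1, -9.5, 12.9, -0.2, 4], [6.2, 4.5, -1.1, -9.5, 12.9, -0.2, 4]]

```text
t: 9.87
tcp_pos: [0.4422, 0.0302, 0.176]
tool_rot: [-0.219, 0.962, -0.065, 0.152]
force: [-0.5, 0.6, -0.2]
finger_gap: 0.469
gripper_force: 0.0
```

Run:
```python
from kin import *
s=manip.sense();print(s["t"],s["q"],s["tcp_pos"]);q=np.array(s["q"])
rows([np.r_[q[:3],q[3]+.125*k,.28,-2.2] for k in range(1,13)])
```

```text
9.8667 [-0.1857  0.3594  2.1703  0.0036  0.2794 -2.2068] [0.4422 0.0302 0.176 ]
[-0.6, 0.7, -0.0, -1.6, -1.2, 7.2, 4.0]
[-1.3, 1.4, -0.1, -3.2, -2.3, 14.1, 4.0]
[-2.1, 1.9, -0.1, -4.8, -3.5, 21.0, 4.0]
[-2.9, 2.4, -0.3, -6.4, -4.7, 27.9, 4.0]
[-3.8, 2.8, -0.4, -8.0, -5.9, 34.8, 4.0]
[-4.7, 3.0, -0.6, -9.6, -7.0, 41.7, 4.0]
[-5.6, 3.2, -0.8, -11.2, -8.2, 48.5, 4.0]
[-6.5, 3.2, -1.0, -12.8, -9.4, 55.4, 4.0]
[-7.5, 3.1, -1.2, -14.4, -10.5, 62.3, 4.0]
[-8.4, 2.8, -1.4, -16.0, -11.7, 69.2, 4.0]
[-9.2, 2.5, -1.7, -17.6, -12.9, 76.1, 4.0]
[-10.0, 2.1, -2.0, -19.2, -14.1, 83.0, 4.0]
```

Emit:
carry_out:
  targets:
    - [[-0.6, 0.7, 0, -1.5, -1.1, 6.5, 4], [-1.2, 1.3, -0.1, -3, -2.2, 13, 4], [-1.9, 1.8, -0.1, -4.5, -3.3, 19.5, 4], [-2.7, 2.3, -0.2, -6, -4.4, 26, 4], [-3.5, 2.7, -0.4, -7.5, -5.5, 32.5, 4], [-4.3, 2.9, -0.5, -9, -6.6, 39, 4], [-5.2, 3.1, -0.7, -10.5, -7.7, 45.5, 4], [-6.1, 3.2, -0.9, -12, -8.8, 52, 4], [-7, 3.2, -1.1, -13.5, -9.9, 58.5, 4], [-7.9, 3, -1.3, -15, -11, 65, 4], [-8.7, 2.7, -1.5, -16.6, -12.1, 71.5, 4], [-9.4, 2.4, -1.8, -18, -13.2, 78, 4]]

```text
t: 10.87
tcp_pos: [0.5078, 0.0933, 0.213]
tool_rot: [0.41, 0.859, 0.207, 0.226]
force: [-0.1, 1.0, -0.0]
finger_gap: 0.469
gripper_force: 0.0
```

Run:
```python
from kin import *
s=manip.sense();print(s["t"],s["q"],s["tcp_pos"]);q=np.array(s["q"])
g=np.array([-.184,.36,2.17,3.16,.28,-2.21])
rows([q+(g-q)*k/13 for k in range(1,13)])
```

```text
10.8667 [-0.1884  0.3591  2.1718  1.4183  0.2795 -2.2008] [0.5078 0.0933 0.213 ]
[-0.7, 0.8, -0.0, -1.7, -1.3, 7.3, 4.0]
[-1.4, 1.5, -0.1, -3.5, -2.5, 14.6, 4.0]
[-2.2, 2.1, -0.2, -5.2, -3.7, 21.9, 4.0]
[-3.1, 2.6, -0.3, -6.9, -5.0, 29.3, 4.0]
[-4.0, 3.0, -0.4, -8.6, -6.2, 36.6, 4.0]
[-5.0, 3.2, -0.6, -10.3, -7.5, 43.9, 4.0]
[-6.0, 3.3, -0.8, -12.0, -8.7, 51.2, 4.0]
[-7.0, 3.3, -1.1, -13.7, -9.9, 58.5, 4.0]
[-7.9, 3.1, -1.3, -15.4, -11.2, 65.9, 4.0]
[-8.9, 2.8, -1.6, -17.1, -12.4, 73.2, 4.0]
[-9.7, 2.4, -1.8, -18.8, -13.7, 80.5, 4.0]
[-10.5, 1.9, -2.1, -20.5, -14.9, 87.9, 4.0]
```

The roll is tracking as planned, so I'll repeat it.

Emit:
carry_out:
  targets:
    - [[-0.6, 0.7, 0, -1.5, -1.1, 6.5, 4], [-1.2, 1.3, -0.1, -3, -2.2, 13, 4], [-1.9, 1.8, -0.1, -4.5, -3.3, 19.5, 4], [-2.7, 2.3, -0.2, -6, -4.4, 26, 4], [-3.5, 2.7, -0.4, -7.5, -5.5, 32.5, 4], [-4.3, 2.9, -0.5, -9, -6.6, 39, 4], [-5.2, 3.1, -0.7, -10.5, -7.7, 45.5, 4], [-6.1, 3.2, -0.9, -12, -8.8, 52, 4], [-7, 3.2, -1.1, -13.5, -9.9, 58.5, 4], [-7.9, 3, -1.3, -15, -11, 65, 4], [-8.7, 2.7, -1.5, -16.6, -12.1, 71.5, 4], [-9.4, 2.4, -1.8, -18, -13.2, 78, 4]]

```text
t: 11.87
tcp_pos: [0.5646, 0.0294, 0.2606]
tool_rot: [0.838, 0.343, 0.379, 0.191]
force: [0.1, 0.0, 0.4]
finger_gap: 0.466
gripper_force: 0.0
```

Run:
```python
from kin import *
s=manip.sense();print(s["t"],s["q"],s["tcp_pos"]);q=np.array(s["q"])
print(delta(K0+N*.10,knobR(216.2)))
```

```text
11.8667 [-0.1873  0.3589  2.1737  2.8335  0.2774 -2.199 ] [0.5646 0.0294 0.2606]
(array([-7.1949, -5.303 ,  3.7726]), array([  7.1622, -14.1754,  17.4351]))
```

Emit:
carry_out:
  targets:
    - [[-1.2, -0.9, 0.6, 1.2, -2.4, 3, 4], [-2.4, -1.8, 1.2, 2.4, -4.8, 6, 4], [-3.6, -2.7, 1.9, 3.6, -7.1, 8.8, 4], [-4.8, -3.6, 2.5, 4.8, -9.5, 11.7, 4], [-6, -4.5, 3.2, 6, -11.9, 14.6, 4], [-7.2, -5.3, 3.8, 7.2, -14.2, 17.4, 4], [-7.2, -5.3, 3.8, 7.2, -14.2, 17.4, 4], [-7.2, -5.3, 3.8, 7.2, -14.2, 17.4, 4]]

```text
t: 12.53
tcp_pos: [0.5371, 0.0121, 0.1694]
tool_rot: [0.93, 0.213, 0.276, 0.121]
force: [-0.1, -0.1, 1.4]
finger_gap: 0.467
gripper_force: 0.0
```

Run:
```python
from kin import *
s=manip.sense();print(s["t"],s["q"],s["force"]@N,s["force"])
print(delta(K0+N*.042,knobR(216.2)))
```

```text
12.5333 [-0.1843  0.4855  2.1454  3.1664  0.1009 -2.2303] 1.1900290849436972 [-0.0714 -0.0547  1.4108]
(array([-0.0579, -0.0167,  5.7577]), array([-0.0107, -0.0546,  0.4316]))
```

Emit:
carry_out:
  targets:
    - [[0, 0, 1.5, 0, 0, 0.4, 4], [0, 0, 3.2, 0, 0, 0.4, 4], [-0.1, 0, 4.6, 0, 0, 0.4, 4], [-0.1, 0, 5.5, 0, 0, 0.4, 4], [-0.1, 0, 5.8, 0, 0, 0.4, 4], [-0.1, 0, 5.8, 0, 0, 0.4, 4], [-0.1, 0, 5.8, 0, 0, 0.4, 4]]

```text
t: 13.12
tcp_pos: [0.5686, 0.0056, 0.1221]
tool_rot: [0.93, 0.209, 0.276, 0.12]
force: [0.3, 0.1, -0.2]
finger_gap: 0.47
gripper_force: 0.0
```

Emit:
carry_out:
  targets:
    - [[0, 0, 0, 0, 0, 0, 3], [0, 0, 0, 0, 0, 0, 2], [0, 0, 0, 0, 0, 0, 1.2], [0, 0, 0, 0, 0, 0, 0.6], [0, 0, 0, 0, 0, 0, 0.6], [0, 0, 0, 0, 0, 0, 0.6], [0, 0, 0, 0, 0, 0, 0.6]]
  force: 80

```text
t: 13.7
tcp_pos: [0.5687, 0.0058, 0.1219]
tool_rot: [0.93, 0.209, 0.276, 0.12]
force: [-2.4, 4.7, 3.0]
finger_gap: 0.169
gripper_force: 78.8
```

Run:
```python
from kin import *
s=manip.sense();print(s["t"],s["q"],s["force"]@N,s["force"],s["finger_gap"],s["gripper_force"],s["ft_torque"])
print(delta(K0+N*.042,knobR(216.2)))
```

```text
13.7 [-0.1855  0.6188  2.0986  3.1496  0.1878 -2.2072] 4.312652538426228 [-2.3671  4.6575  3.021 ] 0.16926088868979233 78.84677052497864 [0.6436 0.1237 0.3603]
(array([0.0254, 0.0129, 0.0222]), array([-0.0097, -0.0863,  0.0155]))
```

The bar is gripped. Now I'll push in.

Emit:
carry_out:
  targets:
    - [[0, 0, 0.2, 0, 0, 0, 0.6], [0, 0, 0.4, 0, 0, 0, 0.6], [0, 0, 0.6, 0, 0, 0, 0.6], [0, 0, 0.8, 0, 0, 0, 0.6], [0, 0, 0.9, 0, 0, 0, 0.6], [0, 0, 0.9, 0, 0, 0, 0.6], [0, 0, 0.9, 0, 0, 0, 0.6]]

```text
t: 14.28
tcp_pos: [0.5729, 0.005, 0.1157]
tool_rot: [0.93, 0.209, 0.277, 0.12]
force: [-11.5, 6.0, 17.9]
finger_gap: 0.165
gripper_force: 81.4
```

Run:
```python
from kin import *
s=manip.sense();print(s["t"],s["force"]@N,s["force"],s["finger_gap"],s["gripper_force"],s["ft_torque"])
print(delta(K0+N*.034,knobR(216.2)))
```

```text
14.2833 21.76192745293524 [-11.4809   6.0276  17.8734] 0.16525564517148325 81.4428162574768 [ 0.4251 -0.0545  0.2561]
(array([0.033 , 0.0179, 0.0657]), array([ 0.0377, -0.148 ,  0.0077]))
```

It's at the stop: 7.6 mm of travel and 22 N, above the 14 N spring. Now I'll turn 70° clockwise while holding it in.

Emit:
carry_out:
  targets:
    - [[0, 0, 0, 0, 0, 4, 0.6], [0, 0, 0, 0, 0, 10, 0.6], [0, 0, 0, 0, 0, 16.5, 0.6], [0, 0, 0, 0, 0, 23, 0.6], [0, 0, 0, 0, 0, 29.5, 0.6], [0, 0, 0, 0, 0, 36, 0.6], [0, 0, 0, 0, 0, 42.5, 0.6], [0, 0, 0, 0, 0, 49, 0.6], [0, 0, 0, 0, 0, 55.5, 0.6], [0, 0, 0, 0, 0, 62, 0.6], [0, 0, 0, 0, 0, 67.5, 0.6], [0, 0, 0, 0, 0, 70, 0.6]]

```text
t: 15.28
tcp_pos: [0.5726, 0.0039, 0.1156]
tool_rot: [0.881, -0.365, 0.295, -0.061]
force: [-12.1, -1.5, 18.2]
finger_gap: 0.164
gripper_force: 81.3
```

Emit:
carry_out:
  targets:
    - [[0, 0, 0, 0, 0, 0, 0.6], [0, 0, 0, 0, 0, 0, 0.6], [0, 0, 0, 0, 0, 0, 0.6]]

```text
t: 15.53
tcp_pos: [0.5726, 0.0038, 0.1156]
tool_rot: [0.881, -0.364, 0.296, -0.06]
force: [-12.8, -0.5, 18.0]
finger_gap: 0.17
gripper_force: 81.3
```

Run:
```python
from kin import *
s=manip.sense();print(s["t"],s["q"],s["force"]@N,s["force"],s["finger_gap"],s["gripper_force"],s["ft_torque"])
print(delta(K0+N*.034,knobR(146.2)))
```

```text
15.5333 [-0.1875  0.6358  2.0922  3.1506  0.1991 -0.9849] 21.92602128211229 [-12.8256  -0.4679  18.0079] 0.16999828509353387 81.28416180610657 [-0.4975  0.2599 -0.449 ]
(array([-0.0284, -0.1275,  0.0641]), array([-0.0409, -0.1013, -0.1614]))
```

Emit:
carry_out:
  targets:
    - [[0, 0, -0.3, 0, 0, 0, 0.6], [0, 0, -0.6, 0, 0, 0, 0.6], [0, 0, -0.9, 0, 0, 0, 0.6], [0, 0, -0.9, 0, 0, 0, 1.5], [0, 0, -0.9, 0, 0, 0, 3], [0, 0, -0.9, 0, 0, 0, 4], [0, 0, -0.9, 0, 0, 0, 4], [0, 0, -1.5, 0, 0, 0, 4], [0, 0, -3, 0, 0, 0, 4], [0, 0, -5, 0, 0, 0, 4], [0, 0, -7, 0, 0, 0, 4], [0, 0, -7, 0, 0, 0, 4]]

```text
t: 16.53
tcp_pos: [0.5328, 0.0127, 0.1735]
tool_rot: [0.882, -0.362, 0.296, -0.06]
force: [0.0, 0.4, -0.6]
finger_gap: 0.469
gripper_force: 0.0
```

Run:
```python
from kin import *
import cv2
s=manip.sense();print(s["t"],s["q"],s["tcp_pos"],s["force"],s["finger_gap"])
w=cams.snapshot("wrist")[:,:,::-1];t=cams.snapshot("side")[:,:,::-1]
o=np.hstack([cv2.resize(w[140:340,220:420],(400,400)),cv2.resize(t[120:420,200:430],(307,400))]);cv2.imwrite("pics/w5.png",o)
```

```text
16.5333 [-0.185   0.4727  2.1532  3.1588  0.0973 -0.9944] [0.5328 0.0127 0.1735] [ 0.0385  0.3749 -0.581 ] 0.4693415684260169
```

View pics/w5.png

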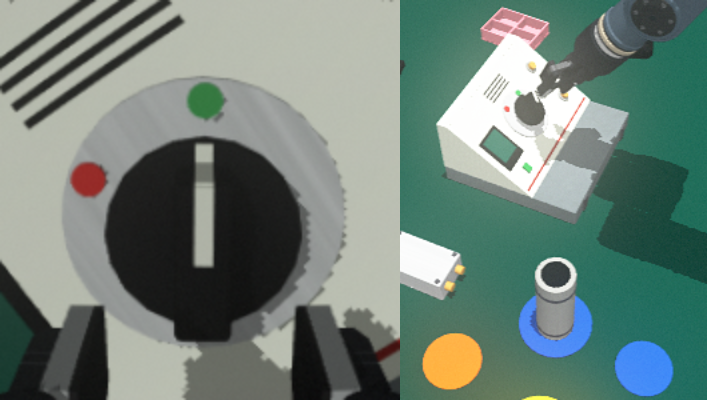

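The pointer is aligned with the green dot at (206,100), and the canister is upright on the pad. I'll check numerically that the knob has sprung out.

Run:
```python
from kin import *
i=cams.camera_info("wrist");K=i["K"];T=i["T"]
def pw(p):
    c=(np.array(p)-T[:3,3])@T[:3,:3];th=np.arctan2(np.hypot(*c[:2]),c[2]);u=c[:2]/np.hypot(*c[:2])*th*K[0,0];return (u+K[:2,2]-[220,140])*2
b=lambda a:up*np.cos(np.radians(a))+lt*np.sin(np.radians(a))
for nm,d in(("out",0),("in",.008)):
    c=K0+N*(.020-d);print(nm,"disc L/R/top",pw(c+.03*b(56.2))[0],pw(c+.03*b(-123.8))[0],pw(c+.03*b(-33.8))[1],"pointer tip",pw(K0+N*(.044-d)+.023*b(-33.8)),"tail",pw(K0+N*(.044-d)-.023*b(-33.8)))
```

```text
out disc L/R/top 101.34086931196646 302.08420095997315 145.04998062836682 pointer tip [202.0665 191.8982] tail [201.7691 350.6994]
in disc L/R/top 104.58077687058073 298.7460898316057 139.21003861988015 pointer tip [201.9925 183.5933] tail [201.7167 337.5976]
```

Run:
```python
from kin import *
import cv2
i=cams.camera_info("wrist");K=i["K"];T=i["T"]
s=manip.sense();Tt=np.eye(4);Tt[:3,:3]=R.from_quat(s["tool_rot"]).as_matrix();Tt[:3,3]=s["tcp_pos"];X=np.linalg.inv(Tt)@T
w=cams.snapshot("wrist");w0=cv2.imread("pics/w4.png")[:,:,::-1]
T0=np.eye(4);q=[-.1833,.3599,2.1701,-.8433,.0004,-1.3543];x,Rr=fk(q,P);T0[:3,:3]=(Rr*C).as_matrix();T0[:3,3]=x;T0=T0@X
def pw(p,T):
    c=(np.atleast_2d(p)-T[:3,3])@T[:3,:3];r=np.hypot(c[:,0],c[:,1]);th=np.arctan2(r,c[:,2]);return c[:,:2]/r[:,None]*th[:,None]*K[0,0]+K[:2,2]
b=lambda a:np.outer(np.cos(np.radians(a)),up)+np.outer(np.sin(np.radians(a)),lt)
# circle fits on disc dark edge: fit height d from radial dark->light edges, clear azimuths
for nm,im,TT in(("before",w0,T0),("after",w,T)):
    g=cv2.GaussianBlur(im,(3,3),0).astype(float).mean(2);best=[]
    ang=np.r_[0:360:3.]
    for d in np.arange(-.006,.0141,.001):
        sc=0
        i1=pw(K0+N*(.020-d)+.0285*b(ang),TT).astype(np.float32);i2=pw(K0+N*(.020-d)+.0315*b(ang),TT).astype(np.float32)
        f=lambda uv:cv2.remap(g.astype(np.float32),uv[:,0][None],uv[:,1][None],1)[0]
        best.append((round(np.median(f(i2)-f(i1)),1)))
    print(nm,best)
cv2.imwrite("pics/w6.png",cv2.resize(w[170:290,260:380],(600,600),interpolation=cv2.INTER_CUBIC))
```

```text
before [np.float32(1.4), np.float32(1.8), np.float32(2.2), np.float32(4.2), np.float32(10.7), np.float32(18.1), np.float32(29.0), np.float32(37.2), np.float32(46.6), np.float32(60.3), np.float32(71.5), np.float32(84.3), np.float32(96.3), np.float32(94.8), np.float32(89.8), np.float32(91.5), np.float32(93.0), np.float32(89.2), np.float32(74.0), np.float32(63.1), np.float32(60.8)]
after [np.float32(35.4), np.float32(38.8), np.float32(42.7), np.float32(51.4), np.float32(62.3), np.float32(67.1), np.float32(76.1), np.float32(90.8), np.float32(101.2), np.float32(108.5), np.float32(110.2), np.float32(107.6), np.float32(105.2), np.float32(103.3), np.float32(98.1), np.float32(88.8), np.float32(78.6), np.float32(70.2), np.float32(55.7), np.float32(41.2), np.float32(33.6)]
```

View pics/w6.png

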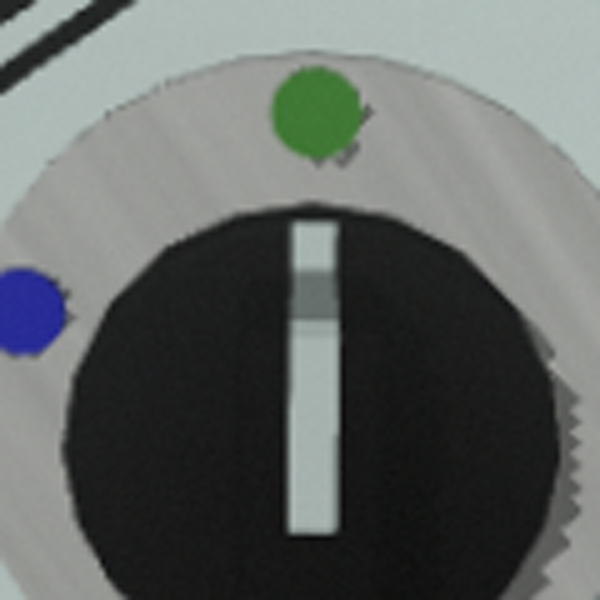

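Run:
```python
from kin import *
i=cams.camera_info("wrist");K=i["K"];T=i["T"]
def pw(p):
    c=(np.array(p)-T[:3,3])@T[:3,:3];r=np.hypot(*c[:2]);return (c[:2]/r*np.arctan2(r,c[2])*K[0,0]+K[:2,2]-[260,170])*5
b=lambda a:up*np.cos(np.radians(a))+lt*np.sin(np.radians(a))
print("green",pw(K0+N*.003+.039*b(-33.8)),"obs 316,112; red",pw(K0+N*.003+.039*b(36.2)),"obs 22,312")
for d in(0,.008):print(d,"tip",pw(K0+N*(.044-d)+.023*b(-33.8)),"obs 315,320; disc top",pw(K0+N*(.02-d)+.03*b(-33.8)),"obs 315,204; disc L",pw(K0+N*(.02-d)+.03*b(56.2)),"R",pw(K0+N*(.02-d)+.03*b(-123.8)),"obs 63,560")
```

```text
green [303.4092 111.4956] obs 316,112; red [ 12.4879 314.4933] obs 22,312
0 tip [304.0576 331.4869] obs 315,320; disc top [303.6377 213.7763] obs 315,204; disc L [ 51.6908 460.7049] R [554.8549 460.9285] obs 63,560
0.008 tip [303.8846 310.564 ] obs 315,320; disc top [303.494 199.067] obs 315,204; disc L [ 59.8359 438.3564] R [546.4769 438.5801] obs 63,560
```

The image is ambiguous (about 4 mm bias), so I'll do a light touch test on the bar's top with closed fingers. Contact is expected at 41 mm of travel if the knob is out, 49 mm if in.

Emit:
carry_out:
  targets:
    - [[0, 0, 0, 0, 0, 0, 0], [0, 0, 0, 0, 0, 0, 0], [0, 0, 0, 0, 0, 0, 0], [0, 0, 0, 0, 0, 0, 0], [0, 0, 0, 0, 0, 0, 0], [0, 0, 1, 0, 0, 0, 0], [0, 0, 2, 0, 0, 0, 0], [0, 0, 3, 0, 0, 0, 0], [0, 0, 3.5, 0, 0, 0, 0], [0, 0, 3.5, 0, 0, 0, 0], [0, 0, 3.5, 0, 0, 0, 0]]
  force: 20

```text
t: 17.6
tcp_pos: [0.5541, 0.0082, 0.1421]
tool_rot: [0.882, -0.363, 0.294, -0.06]
force: [-0.4, 0.7, -0.4]
finger_gap: 0.004
gripper_force: 0.0
```

Emit:
carry_out:
  targets:
    - [[0, 0, 0.3, 0, 0, 0, 0], [0, 0, 0.4, 0, 0, 0, 0], [0, 0, 0.4, 0, 0, 0, 0]]

```text
t: 17.85
tcp_pos: [0.5565, 0.0078, 0.1398]
tool_rot: [0.882, -0.363, 0.295, -0.06]
force: [-0.2, 0.3, -0.4]
finger_gap: -0.002
gripper_force: 0.0
```

Emit:
carry_out:
  targets:
    - [[0, 0, 0.2, 0, 0, 0, 0], [0, 0, 0.2, 0, 0, 0, 0]]

```text
t: 18.02
tcp_pos: [0.5574, 0.0076, 0.1383]
tool_rot: [0.882, -0.363, 0.295, -0.06]
force: [-1.4, 0.1, 3.7]
finger_gap: -0.0
gripper_force: 2.2
```

Run:
```python
from h import *
s=manip.sense();print(s["t"],(s["tcp_pos"]-K0)@N,s["force"]@N,s["finger_gap"])
```

```text
18.0167 0.06218805282370237 3.806261109016266 -0.0004913654265615669
```

Contact came at 62 mm (63 expected if out), so the knob is out. I'll retreat and hand in.

Emit:
carry_out:
  targets:
    - [[0, 0, -0.5, 0, 0, 0, 0], [0, 0, -2, 0, 0, 0, 0], [0, 0, -4, 0, 0, 0, 0], [0, 0, -4.5, 0, 0, 0, 0], [0, 0, -4.5, 0, 0, 0, 0], [0, 0, -4.5, 0, 0, 0, 0]]

```text
t: 18.52
tcp_pos: [0.5326, 0.0123, 0.1753]
tool_rot: [0.882, -0.362, 0.296, -0.06]
force: [0.9, -0.2, 0.8]
finger_gap: -0.001
gripper_force: 0.0
```

```bash
python3 -c "
from station import manip,sign_off
s=manip.sense();print(s['t'],s['tcp_pos'],s['force']);print(sign_off())"
```

```text
18.5167 [0.53257377 0.01233137 0.17534952] [ 0.90469958 -0.23501287  0.78733674]
the job is handed in; nothing more can be done
None
```

The canister stands upright on the larger blue pad, the knob was pushed in, turned 70° clockwise to the green dot and has sprung back out (confirmed by a light touch on its bar), and the job was handed in at 18.5 s.

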